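# Set up the hold-down bed for tooling

## Task

Set up the hold-down bed for the next piece of leather. First reach through the round opening in the console's guard and turn the sunken suction knob clockwise until its nose points at the small brass tab on the guard; then lift just the top plate out of the spring-loaded dispenser, so that the next one rises into its place, and lay it flat on the bed between the four corner stops and let go. Leave the other plates in the dispenser, and do not knock over the bottle, the can or the brass weight.

Things in the scene. Friction and masses are not known exactly. Their poses are not given: they have to be found in the camera images.
- console: Suction console: fixed grey box 130 x 130 mm, 90 mm high. Origin: centre of its underside, z up. It stands left, middle or right in the row of three units. Its top is a 4 mm steel guard plate (z 86 to 90 mm) with a round opening 76 mm across, on the origin's vertical axis. The black knob stands on the same axis on a floor at z = 40 mm; its top is at z = 78 mm, 12 mm under the guard's top.
- knob_grip (a point): Point on the knob's vertical axis at the height to grip, 71 mm above the table. Frame turns with the knob: x along its grip bar, z up, the nose points along -x. The upright grip bar is 40 mm long (x), 14 mm thick (y), from 23 mm below this point to 7 mm above it; below that is a disc of radius 22 mm, 8 mm high.
- knob_nose (a point): End of the knob's nose, a small pointer at the foot of the knob 32 mm from its axis, with a white line on it and on that half of the grip bar's top.
- knob (a joint): Knob angle in rad, 0 to 2.4; grows as the knob is turned clockwise seen from above. At 0 the nose points along the console's -x. It has about 0.05 N m of friction and stays where it is left. It starts between 0.1 and 0.6.
- tab (a joint): Angle of the brass tab, in rad, counted exactly as the knob's: the nose points at the tab when both joints read the same. Between 1.2 and 1.6. The tab is tight and is not to be moved.
- tab_tip (a point): Inner end of the brass tab, 46 mm from the knob's axis, 94 mm above the table. The tab is a pointed brass piece 16 mm long, 6 mm wide and 4 mm high lying radially on the guard. x of the frame lies along the tab and points to the knob's axis.
- dispenser: Plate dispenser: fixed grey box 120 (x) by 130 mm (y), 75 mm high, a well of 92 (x) by 62 mm (y) in its top, a narrow window in its -x side. Origin: centre of the underside, z up. Four plates lie on a spring lifter (135 N/m) in the well, long side along x; the top one stands 8 mm proud of the flat rim, its top face 83 mm above the table. When it is taken the next rises 12 mm to the same height.
- plate0: The top plate of the stack: a plain aluminium plate 88 mm (x) by 58 mm (y) by 12 mm thick, 165 g. Origin: centre of its underside (71 mm above the table at the start), z up. Grip it across its 58 mm width; only its upper 8 mm can be reached above the rim.
- plate1: The second plate, the same as plate0, under it; its underside is 59 mm above the table at the start.
- plate2: The third plate, the same, below plate1.
- plate3: The lowest plate, the same, on the lifter.
- bed: Hold-down bed: fixed grey block 130 (x) by 140 mm (y), flat top 30 mm above the table. Origin: centre of the underside, z up. Four L-shaped steel corner stops, 8 mm high, enclose a plate's place centred on the origin: 96 mm along x, 66 mm along y (4 mm clear all round a plate with its long side along x). Side stops span only |x| = 32 to 48 mm; between them the sides are open for fingers.
- dye: Amber dye bottle, 42 mm across, 105 mm high, loose, behind the row. Origin: centre of its underside, z up.
- glue: Glue can, 64 mm across, 75 mm high, loose, behind the row. Origin: centre of its underside, z up.
- weight: Brass weight with a small knob on top, 40 mm across, 42 mm high, loose, standing between the middle and the right unit (y about -0.155 m). Origin: centre of its underside, z up.
- spool: Wooden spool, 38 mm across, 32 mm high, loose, standing between the middle and the left unit (y about 0.155 m). Origin: centre of its underside, z up.
There are look-alikes about, which are no part of the job. What is shaped like the dispenser but blue or turquoise is not meant.

How it is judged (in metres and radians):
On the way, in this order (a step that is already met when the one before it is completed fails the run):
1. the knob's nose points at the brass tab (angle between the x axis of knob_grip and the x axis of tab_tip, either way round below 0.15 rad and horizontal distance between knob_nose and tab_tip below 0.03 m), for 0.2 s.
2. the top plate is clear of the dispenser and the next has risen into its place (z of plate0 in the frame of dispenser above 0.085 m and z of plate1 in the frame of dispenser between 0.067 and 0.077 m), for 0.2 s.
At the end, for the whole second after the job is handed in: Nose within 0.15 rad of the tab; plate0 still and flat on the bed between the stops (8 mm from centre, 0.13 rad, underside within 3 mm of the bed, tilt under 0.05 rad); the other plates in the dispenser, plate1 at the top (underside 67 to 77 mm up) (all of step 1 and horizontal distance between plate0 and bed below 0.008 m and angle between the x axis of plate0 and the x axis of bed, either way round below 0.13 rad and z of plate0 in the frame of bed between 0.027 and 0.033 m and angle between plate0's own z axis and vertical below 0.05 rad and linear speed of plate0 below 0.02 m/s and horizontal distance between each of plate1, plate2, plate3 and dispenser below 0.008 m and z of plate1 in the frame of dispenser between 0.067 and 0.077 m); the robot touches nothing.
It fails at once if the dye bottle, the glue can or the brass weight is knocked over (angle between any of dye, glue, weight's own z axis and vertical above 0.7 rad).
It also fails if it takes over 58 s, if anything falls off the work surface, if the arm or the gripper's body presses on something with over 40 N, if the wrist force passes 120 N, or if a joint passes its speed limit or range.

## Robot

A 6-joint arm with a two-finger parallel gripper is mounted at the origin on the work surface. World frame = base frame: x ahead of the robot, y to its left, z up, the work surface at z = 0. Lengths are in mm, angles in rad, forces in N, time in s.
With the tool pointing down it reaches from about 275 to 825 mm from the base axis. Payload 5.2 kg.
Tool frame: the origin (TCP) lies at the very end of the fingers, on their centre line; the grasp point (between the pads) lies 19 mm behind it; z points along the fingers, y is the line along which they close (so a half turn about z gives the same grasp; the last joint's range is limited). The gripper opens to 93 mm and grips with 3 to 60 N. Pads are 15 mm wide; open, the fingers measure 128 mm over their backs; the gripper's body (75 mm by 188 mm) begins 65 mm behind the grasp point.
Start: joints at [0.997, 0.259, 1.535, -0, 1.348, -0.203], TCP at [199.277, 512.634, 218.653] pointing down, gripper open.
Joint ranges: [-3.14, 3.14], [-0.91, 2.08], [0.19, 2.58], [-1.22, 4.36], [0.22, 2.71], [-3.12, 3.12]. Speed limits (rad/s): [2.57, 2.57, 3.14, 3.14, 3.14, 3.14].

## Interface

Orientations are given as [roll, pitch, yaw] about the fixed x, y, z axes, in that order (R = Rz(yaw) Ry(pitch) Rx(roll)).
In Python, from bench import robot gives the robot as it stands. The module is installed in compiled form; this text tells all that it offers. Calls block until the motion is done:
- robot.move_ptp(position, orientation): joint-space move of the TCP to a pose.
- robot.move_linear(position, ori=None, speed=150, f_stop=None): straight line of the TCP; ori=None keeps the orientation; speed is the mean speed in mm/s. With f_stop (N) it stops when the force on the tool has changed by that much, and returns True; else False.
- robot.move_j(angles): joint-space move.
- robot.move_gripper(opening): opening from 0.0 (shut) to 1.0 (fully open); the grip force is fixed at half the most; returns when the fingers have stopped.
- robot.sleep(seconds).
- robot.inverse_kinematics(position, orientation): joint angles nearest the present ones, or None.
- robot.get_image(name): name is "side" or "top" or "wrist"; returns a dict with "img" (480x640x3 uint8, blue, green, red), "fovy" (degrees; the focal length in pixels is half the picture's height over the tangent of half this angle, whatever the lens; pixels are square), "cx", "cy" (the principal point, pixels), "eye" and "orientation" of the camera in the world. Camera axes: x right, y down, z forward; pixel columns grow to the right and rows downward; lengths in mm; the calibration is good to about 2 mm. The wrist camera is an equidistant fisheye: a pixel r from the principal point sees the ray r / f radians off the axis. A picture is of the moment at which its call begins. There is no depth.
A pose or a line that the arm cannot do raises robot.MotionError and nothing moves.
- robot.hand_in(): hands the job in; it is judged then, once.
Readings, each from a call of its own:
- robot.current_t(): time.
- robot.current_qpos(): joint angles.
- robot.current_joint_vel(): joint speeds.
- robot.current_joint_efforts(): joint torques, N m.
- robot.current_tcp_pos(): TCP position.
- robot.current_eef_rot(): TCP orientation.
- robot.current_contact_force(): force on the tool from outside, world axes, zero at the start.
- robot.current_ft_torque(): the same for the moment, N m.
- robot.current_gripper_width(): opening from 0.0 (shut) to 1.0 (fully open).
- robot.current_finger_force(): force on a finger pad.
Only numpy, scipy, OpenCV 4.12 (cv2) and the standard library are available. Lean on these libraries where they do the work, as an engineer would, in place of code of your own. Each camera call takes 0.05 s, during which the arm holds its last target. There are 200 camera calls.

## Working session

There is one attempt and no reset: what is moved stays moved. The work goes in short steps, each a Python script; the robot and the scene stay as the last script left them, time stands still between calls to the robot, and variables do not carry over. Pictures are saved under pics/ and viewed, at most 10 in all, crops included, and the job is handed in when it is done.

```bash
mkdir -p pics; cat > h.py <<'E'
import numpy as np, cv2
from bench import robot
from scipy.spatial.transform import Rotation as R
def cam(n,f=None):
    d=robot.get_image(n)
    if f: cv2.imwrite('pics/'+f,d['img'])
    return d
def ray(d,u,v,fish=False):
    f=240/np.tan(np.radians(d['fovy']/2)); x,y=u-d['cx'],v-d['cy']
    if fish:
        r=np.hypot(x,y); t=r/f; c=np.array([np.sin(t)*x/r,np.sin(t)*y/r,np.cos(t)]) if r>0 else np.array([0,0,1.])
    else: c=np.array([x/f,y/f,1])
    o=np.array(d['orientation'],float)
    M=R.from_euler('xyz',o).as_matrix() if o.size==3 else o.reshape(3,3)
    return M@c
def onz(d,u,v,z,fish=False):
    r=ray(d,u,v,fish); e=np.array(d['eye']); return e+r*(z-e[2])/r[2]
E
python3 - <<'E'
from h import *
for n in('top','side'):
    d=cam(n,n+'1.png'); print(n,{k:d[k] for k in d if k!='img'})
import pickle
print(robot.current_t(),robot.current_eef_rot())
E
```

```text
top {'fovy': 51.41123179342894, 'cx': 315.067425479874, 'cy': 240.26356982832525, 'eye': array([ 350.75205394,   17.43621384, 1139.82181537]), 'orientation': array([-2.93589061e+00,  2.18153805e-03, -1.61276709e+00])}
side {'fovy': 48.91760353446697, 'cx': 322.1377726267362, 'cy': 239.82683030806533, 'eye': array([ 126.57650071, -661.24727245,  664.0617512 ]), 'orientation': array([-2.20143335,  0.00242844, -0.58934987])}
0.1 [-3.13996676e+00 -3.00036573e-04  2.77075709e+00]
```

View pics/top1.png

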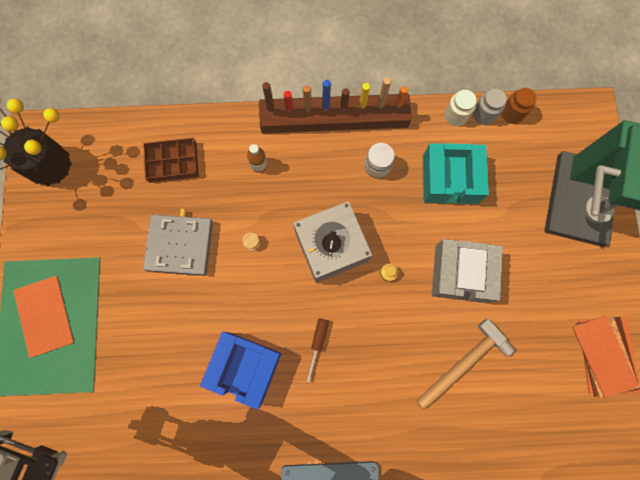

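View pics/side1.png

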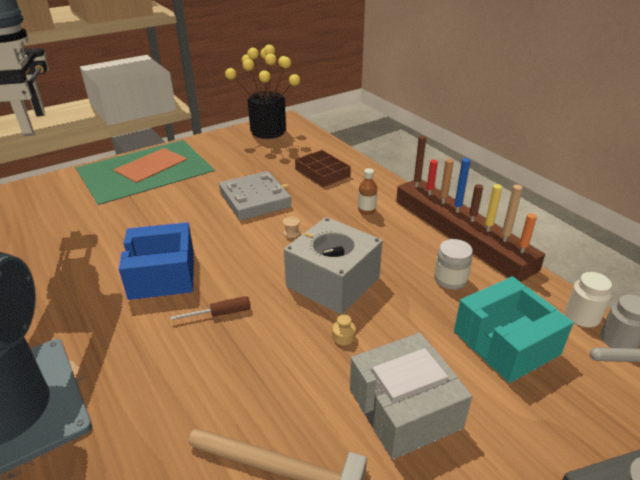

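The top view shows the console in the middle at (333,242). The grey dispenser with the white plate is on the right at (470,272), and the bed is on the left at (180,244). The blue (240,370) and turquoise (456,173) boxes are look-alikes: wrong colour and no plates. I'll confirm with an enlarged crop.

```bash
python3 - <<'E'
import cv2,numpy as np
a=cv2.imread('pics/top1.png')
c=lambda x,y,w,h,s:cv2.resize(a[y:y+h,x:x+w],None,fx=s,fy=s,interpolation=cv2.INTER_CUBIC)
L=c(290,195,90,90,5)          # 450x450
D=c(425,230,85,75,4)  #340x300
B=c(138,205,85,75,4)
o=np.zeros((600,800,3),np.uint8); o[:450,:450]=L; o[:300,455:795]=D; o[300:600,455:795]=B
cv2.imwrite('pics/m1.png',o)
E
```

```text
(no output)
```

View pics/m1.png

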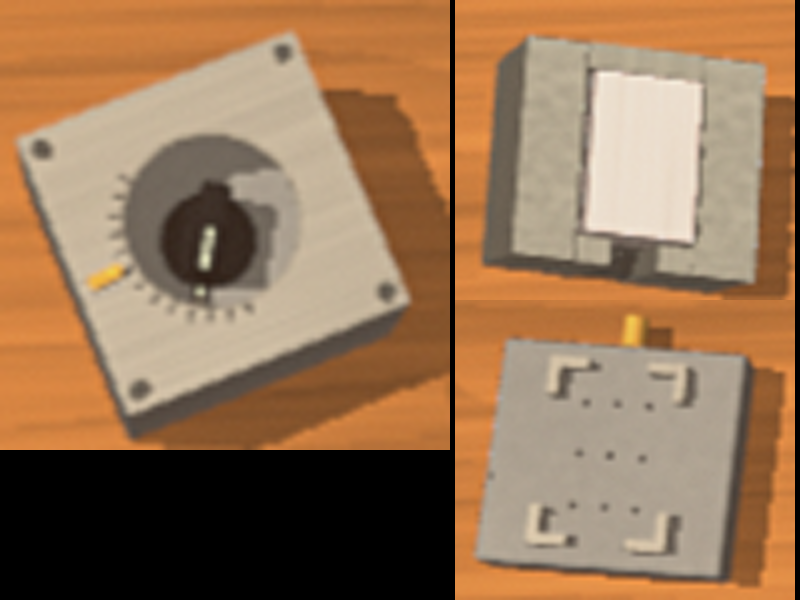

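```bash
cat > meas.py <<'E'
from h import *
import pickle,os
d=cam('top')
def P(pts,z,off,s,o2): return np.array([onz(d,off[0]+(x-o2[0]+.5)/s-.5,off[1]+(y-o2[1]+.5)/s-.5,z)[:2] for x,y in pts])
a=lambda v:np.degrees(np.arctan2(v[1],v[0]))
def box(p): # TL TR BR BL ; image up=+x
    fx=(p[0]+p[1]-p[2]-p[3])/2; fy=(p[0]+p[3]-p[1]-p[2])/2
    print('c',p.mean(0).round(1),'yaw x',a(fx).round(1),'yaw y-90',(a(fy)-90).round(1),'len',np.hypot(*fx).round(1),np.hypot(*fy).round(1))
C=lambda p,z:P(p,z,(290,195),5,(0,0))
box(C([(17,140),(297,32),(410,303),(127,412)],90)); box(C([(41,149),(283,52),(387,291),(139,390)],90))
t=C([(128,268),(90,285)],94); k=C([(210,228),(205,262)],78); n=C([(202,292)],46)
cc=C([(41,149),(283,52),(387,291),(139,390)],90).mean(0)
print('tab',t.round(1),'ang of tab from axis',a(t.mean(0)-cc),'knob line',k.round(1),a(k[1]-k[0]),'nose',n.round(1),a(n[0]-cc))
D=lambda p,z:P(p,z,(425,230),4,(455,0))
box(D([(530,37),(765,63),(752,283),(515,265)],75)); box(D([(593,70),(704,82),(692,243),(583,232)],83))
B=lambda p,z:P(p,z,(138,205),4,(455,300))
box(B([(508,340),(748,355),(725,580),(478,558)],30)); box(B([(552,356),(688,365),(667,550),(530,541)],38))
E
python3 meas.py
```

```text
c [571.8 -26.4] yaw x 19.1 yaw y-90 19.0 len 128.5 130.5
c [572.2 -26.3] yaw x 19.6 yaw y-90 19.8 len 114.0 114.2
tab [[551.6  11. ]
 [544.9  27.5]] ang of tab from axis 117.79310392770735 knob line [[570.8 -25.5]
 [555.9 -22.6]] 169.02372673744293 nose [[548.5 -21.8]] 169.3425702872515
c [ 493.7 -322.3] yaw x -9.6 yaw y-90 -7.9 len 122.6 126.8
c [ 495.  -321.4] yaw x -9.9 yaw y-90 -8.5 len 87.9 58.7
c [587.1 322.6] yaw x -5.9 yaw y-90 -6.8 len 128.5 139.4
c [588.3 323.5] yaw x -5.7 yaw y-90 -6.3 len 106.7 77.5
```

The montage confirms the grey dispenser with the white plate and its window facing -x, the console with its knob line and brass tab, and the bed's four stops. I'll go above the console and take one close look.

```bash
python3 - <<'E'
from h import *
robot.move_gripper(0.3)
robot.move_ptp([572,-26,170],[np.pi,0,np.radians(169.2)])
d=cam('wrist','w1.png'); print({k:d[k] for k in d if k!='img'},robot.current_t(),robot.current_qpos())
E
```

```text
{'fovy': 65.70646984690485, 'cx': 316.32599284371315, 'cy': 244.46048901951968, 'eye': array([499.38867463, -12.26598625, 334.72956302]), 'orientation': array([2.86922584e+00, 1.27286217e-03, 1.38300358e+00])} 3.675 [-2.38639720e-01  3.34596771e-01  1.55190885e+00  2.40540402e-04
  1.25493979e+00 -1.62224343e+00]
```

View pics/w1.png

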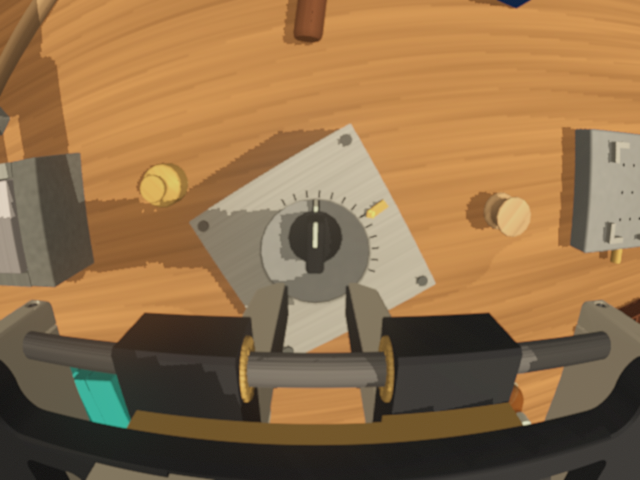

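The wrist view shows the knob line from (315,222) to (315,247), the tab tip at about (369,214), and the guard screws at (345,140), (203,226) and (421,281).

```bash
python3 - <<'E'
from h import *
d=cam('wrist')
Z=lambda u,v,z:onz(d,u,v,z,True)[:2]
s1,s2,s3=Z(345,140,90),Z(203,226,90),Z(421,281,90)
c=(s2+s3)/2
a=lambda v:np.degrees(np.arctan2(v[1],v[0]))
t=(Z(369,214,94)+Z(384,204,94))/2
print('c',c,'axis pt',Z(315,247,78),'tab',a(t-c),'line',a(Z(315,222,78)-Z(315,247,78)),'nose',a(Z(315,204,46)-c),np.hypot(*(s2-s3)), a(s2-s1),a(s3-s1))
E
```

```text
c [573.16784278 -28.11773401] axis pt [571.47569295 -27.22424975] tab 117.46755107122003 line 169.19974264490412 nose 168.364445724875 160.1238192066264 -70.33722918777856 19.50503362989062
```

```bash
python3 - <<'E'
from h import *
p=[572.5,-27]; o=lambda y:[np.pi,0,np.radians(y)]
robot.move_linear(p+[110],o(169.2))
print('hit',robot.move_linear(p+[54],speed=80,f_stop=12),robot.current_tcp_pos())
robot.move_gripper(0.0)
print('w',robot.current_gripper_width()*93,robot.current_finger_force(),robot.current_contact_force())
for y in (143,117.6):
    robot.move_ptp(p+[54],o(y)); print(robot.current_contact_force(),robot.current_ft_torque())
robot.sleep(.3)
print(np.degrees(robot.current_eef_rot()),robot.current_tcp_pos())
robot.move_gripper(0.3)
robot.move_linear(p+[170],speed=200)
cv2.imwrite('pics/w2.png',cv2.resize(cam('wrist')['img'][120:310,180:450],None,fx=2.9,fy=2.9))
print(robot.current_t())
E
```

```text
hit False [572.89287389 -27.08959494  54.36725295]
w 13.712293491464775 29.94632989168167 [0.76966871 3.25397301 2.19523996]
[0.3368816  2.75706015 5.13783627] [ 0.50249563  0.02567628 -0.07152514]
[-0.43406369  2.85385718  6.60580603] [ 0.3810307   0.12874554 -0.04658658]
[1.79972849e+02 1.81964294e-02 1.17785029e+02] [572.6819242  -26.96605778  54.55881669]
8.1083
```

View pics/w2.png

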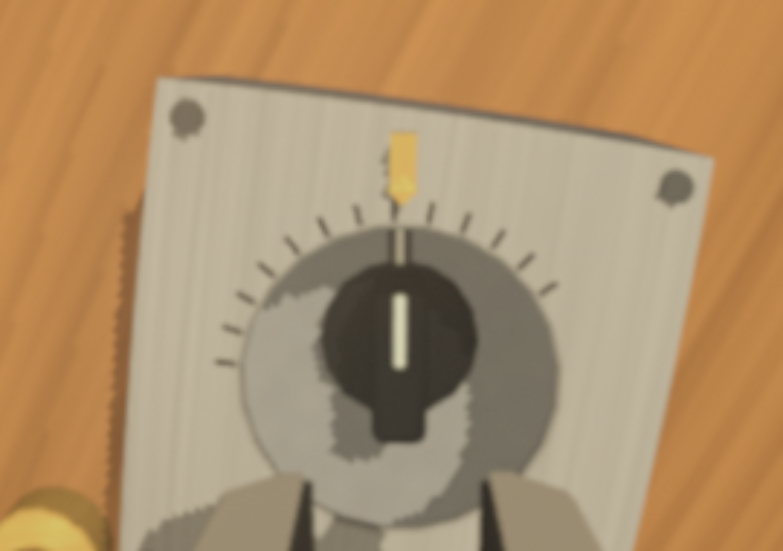

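The crop shows the nose line at (400,245) pointing straight at the tab tip at (402,205), so the knob is set. Next is the plate, with one close look from above.

```bash
python3 - <<'E'
from h import *
robot.move_ptp([494.5,-322,200],[np.pi,0,np.radians(170.8)])
robot.move_gripper(1.0)
d=cam('wrist','w3.png');print(robot.current_t())
E
```

```text
10.6
```

View pics/w3.png

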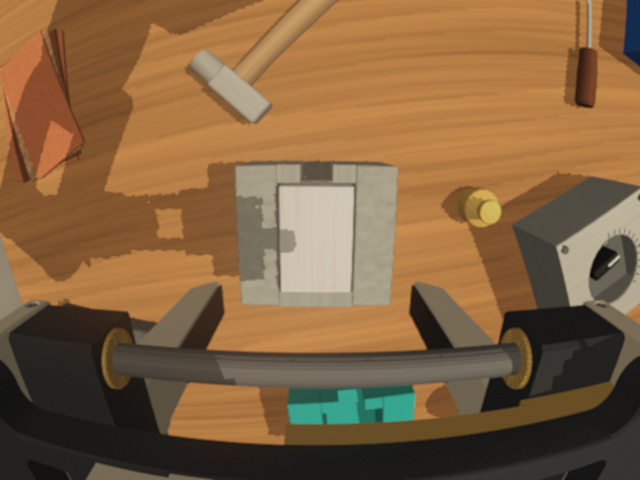

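The plate's corners are at (279,184), (355,185), (352,294) and (280,292). The fingers straddle it.

```bash
python3 - <<'E'
from h import *
d=cam('wrist')
q=np.array([onz(d,u,v,83,True)[:2] for u,v in [(280,292),(352,294),(355,185),(279,184)]])
a=lambda v:np.degrees(np.arctan2(v[1],v[0]))
# order: (+x,-y),(+x,+y),(-x,+y),(-x,-y)
fx=(q[0]+q[1]-q[2]-q[3])/2; fy=(q[1]+q[2]-q[0]-q[3])/2
c=q.mean(0); print(c,a(fx),a(fy)-90,np.hypot(*fx),np.hypot(*fy))
yaw=np.mean([a(fx),a(fy)-90,-9.9,-8.5]); c=(c+[494.7,-321.7])/2
if np.hypot(*(c-[494.7,-321.7]))>3: raise SystemExit('check')
p=list(c); o=[np.pi,0,np.radians(180+yaw)]; print('use',p,yaw)
robot.move_linear(p+[110],o)
print('hit',robot.move_linear(p+[77],speed=50,f_stop=8),robot.current_tcp_pos())
robot.move_gripper(0.0)
print('w',robot.current_gripper_width()*93,robot.current_finger_force(),robot.current_contact_force())
robot.move_linear(p+[110],speed=50); robot.move_linear(p+[170],speed=120); robot.sleep(.4)
print('w',robot.current_gripper_width()*93,robot.current_finger_force(),robot.current_contact_force(),robot.current_t())
cv2.imwrite('pics/w4.png',cam('wrist')['img']); cam('side','s2.png')
E
```

```text
[ 496.21105695 -323.55518186] -9.715101770398011 -10.445778659828818 88.95020864386493 58.623481098902865
use [np.float64(495.4555284754722), np.float64(-322.6275909305897)] -9.640220107556708
hit False [ 495.57512788 -322.75144927   77.05769502]
w 57.56102936791187 29.99958872795105 [ 0.27811865 -0.06210202  0.91970906]
w 57.31644320295445 29.999203383922577 [-0.41514362  0.15520573 -1.65890875] 14.725
```

```bash
python3 -c "
import cv2,numpy as np
a=cv2.resize(cv2.imread('pics/w4.png'),(400,300));b=cv2.imread('pics/s2.png')[240:480,300:620]
cv2.imwrite('pics/m2.png',np.hstack([a,cv2.resize(b,(400,300))]))"
```

```text
(no output)
```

View pics/m2.png

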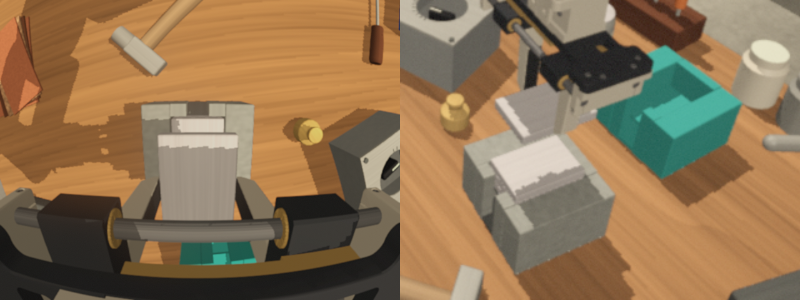

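The plate is held and level, and the next one has risen in the dispenser. Next I'll look at the bed from the far side, so the held plate doesn't hide it.

```bash
python3 - <<'E'
from h import *
robot.move_ptp([670,320,190],[np.pi,0,np.radians(173.8)])
cam('wrist','w5.png');print(robot.current_t(),robot.current_gripper_width()*93)
a=cv2.imread('pics/w5.png')[60:310,150:483]
cv2.imwrite('pics/w5c.png',cv2.resize(a,None,fx=2.4,fy=2.4,interpolation=cv2.INTER_CUBIC))
E
```

```text
17.2417 57.704686622179096
```

View pics/w5c.png

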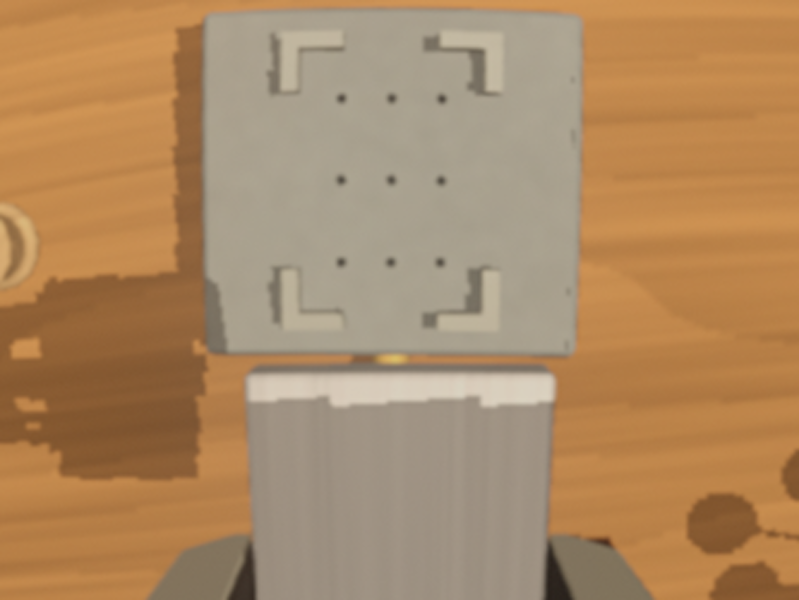

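The bed's hole grid is centred at crop (391,181), with outer stop corners at (280,32), (503,32), (500,330) and (283,330). The held plate's front edge is at row 376.

```bash
python3 - <<'E'
from h import *
d=cam('wrist')
Z=lambda x,y,z:onz(d,150+(x+.5)/2.4-.5,60+(y+.5)/2.4-.5,z,True)[:2]
a=lambda v:np.degrees(np.arctan2(v[1],v[0]))
for z,P in((30,[(341,262),(440,262),(442,98),(341,98)]),(38,[(283,330),(500,330),(503,32),(280,32)])):
    q=np.array([Z(x,y,z) for x,y in P]); fx=(q[0]+q[1]-q[2]-q[3])/2; fy=(q[1]+q[2]-q[0]-q[3])/2
    print(q.mean(0),a(fx),a(fy)-90,np.hypot(*fx),np.hypot(*fy))
print(Z(391,181,30))
t=np.array(robot.current_tcp_pos()); M=R.from_euler('xyz',robot.current_eef_rot()).as_matrix()
for x in(250,400,553):
  for row,z in((376,t[2]+6),(368,t[2]-6)):
    print(x,row,(M.T@(np.append(Z(x,row,z),z)-t)).round(1))
E
```

```text
[589.11303777 322.78707084] -6.7123863424816115 -6.438366718914153 59.9663525659005 36.02381352396236
[589.1598399  322.99229885] -6.364820997635851 -6.435221538944518 107.4116873508494 78.11223511892995
[589.63983898 322.75036662]
250 376 [ 42.2 -28.8  -6. ]
250 368 [ 41.4 -30.8   6. ]
400 376 [42.1 -1.3 -6. ]
400 368 [41.3 -1.3  6. ]
553 376 [42.2 26.7 -6. ]
553 368 [41.4 28.7  6. ]
```

```bash
python3 - <<'E'
from h import *
p=[587.3,323.5]; o=[np.pi,0,np.radians(173.6)]
robot.move_linear(p+[150],o); robot.move_linear(p+[60])
print('hit',robot.move_linear(p+[35],speed=25,f_stop=6),robot.current_tcp_pos(),robot.current_contact_force())
robot.sleep(.2)
robot.move_gripper(0.8); robot.sleep(.2)
robot.move_linear(p+[60],speed=60); robot.move_linear(p+[190],speed=200)
robot.move_linear([670,320,190])
a=cam('wrist')['img'][60:310,150:483]
cv2.imwrite('pics/w6.png',cv2.resize(a,None,fx=2.4,fy=2.4,interpolation=cv2.INTER_CUBIC))
print(robot.current_t())
E
```

```text
hit True [586.97732055 323.38512939  36.09084256] [-0.02832085  0.61857092  5.58163715]
22.7417
```

View pics/w6.png

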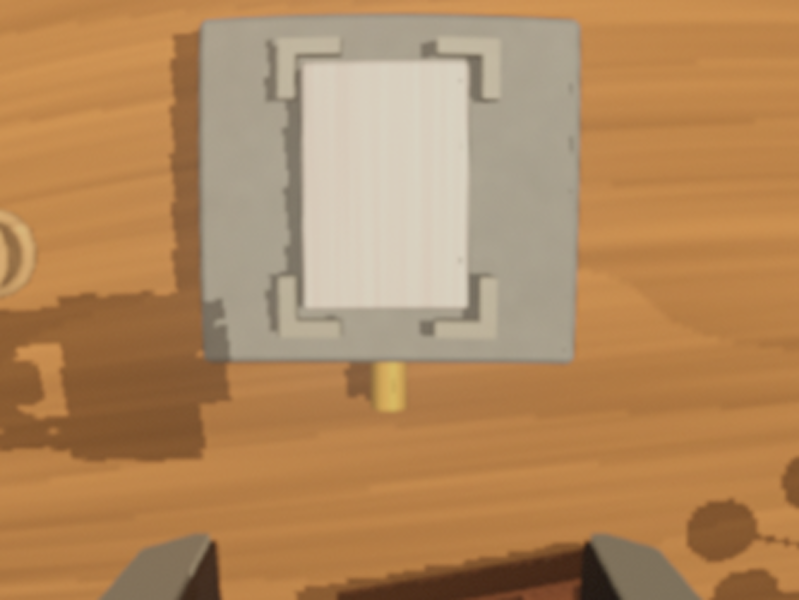

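The plate lies flat and square between all four stops: its edges are at columns 302–468 and rows 60–307, inside the brackets. The arm is clear, so I'm handing in.

```bash
python3 -c "
from h import *
print(robot.hand_in())"
```

```text
the job is handed in; nothing more can be done
None
```

I turned the knob to the brass tab, laid the top plate flat between the bed's four stops with the next plate risen in the dispenser, and handed the job in at about 23 s; the judge's verdict was not shown.

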